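Lid from the pocket tray to the banding wheel

ROBOT

A 6-joint arm with a two-finger parallel gripper is mounted at the origin on the work surface. World frame = base frame: x ahead of the robot, y to its left, z up, the work surface at z = 0. Lengths are in m, angles in rad, forces in N, time in s.
With the tool pointing down it reaches from about 0.3 to 0.775 m from the base axis. Payload 14.6 kg.
Tool frame: the origin (TCP) lies on the centre line of the jaws, within the pads' length; the fingertips stand 19 mm ahead of it and the grasp point (between the pads) is the TCP (ctrl.tip_reach is the distance from the TCP to the fingertips, in m); x points along the fingers, y is the direction in which the jaws open and shut, and the axes are right-handed (so a half turn about x gives the same grasp; the last joint's range is limited). The gripper opens to 94 mm and grips with 3 to 60 N. Pads are 16 mm wide; open, the fingers measure 119 mm over their backs; the gripper's body (75 mm by 177 mm) begins 78 mm behind the grasp point.
Start: joints at [-1.206, 0.3, 1.521, -0, 1.321, -0.067], TCP at [0.23, -0.5, 0.224] pointing down, gripper open.
Joint ranges: [-3.03, 3.03], [-0.79, 2.21], [0.23, 2.52], [-1.04, 4.18], [0, 3.07], [-2.55, 2.55]. Speed limits (rad/s): [2.22, 2.22, 2.57, 3.14, 3.14, 3.14].

INTERFACE

Orientations are given as [roll, pitch, yaw] about the fixed x, y, z axes, in that order (R = Rz(yaw) Ry(pitch) Rx(roll)).
In Python, from station import ctrl, optics, models gives the robot as it stands. The module is installed in compiled form; this text tells all that it offers.
- The arm moves only by the tool arm_command, never from a script. Its argument "deltas" is a list of rows, each an object with "translation": the shift along the tool's x, y, z in units of 25 mm (1.0 is 25 mm), a list of three; "turn": the turn, a rotation vector about the tool's x, y, z in units of 5 degrees (1.0 is 5 degrees), a list of three. In form: [{"translation": [x, y, z], "turn": [rx, ry, rz]}, ...]. A call has 1 to 12 rows; each row is the pose to reach, as a shift and turn from the pose commanded when the call began, along the tool's axes at that moment; what a row does not reach only later rows make up. A row lasts 1/12 s, in which the tool goes at most 41.7 mm and 7.16 degrees, less where a joint would pass 70% of its speed; a pose out of reach is approached as far as the arm can. A call with a gripper value outside its range is refused whole. "gripper" is the finger opening in mm, from 0 to 94, set as the call begins (left out, the last holds). The fingers move at their own pace and stop on an object; "force" is the grip in N (left out, the last holds). Time passes only in rows, so rows that repeat a pose let the fingers close. It gives the time, the measured TCP pose, the force and the opening at its end, in the units of the state.
- ctrl.get_obs(): the state, without advancing time (a new reading comes with each control period).
- optics.camera(name): name is "scene" or "top" or "wrist"; returns the picture (400x640x3 uint8, red, green, blue); there is no depth.
- optics.get_calibration(name): a dict with "K" (3x3 intrinsics, pixels), "origin" and "orientation" of the camera in the world. Camera axes: x right, y down, z forward; pixel columns grow to the right and rows downward; lengths in m; the calibration is good to about 2 mm. A picture is of the moment at which its call begins: read the wrist's pose just before it. get_calibration takes no time and is no camera call; for the wrist camera it gives the pose at the moment of the call.
- ctrl.hand_in(): hands the job in, once; it reports no verdict.
Trained networks look in the newest picture that a camera, given by its name, has taken for a name from the list of things; names that differ only in an ending like _2 or _b are one class to them, and where a whole thing is asked for, a point or a joint stands for the part that bears it (a point fixed in the world has none). Each returns a list of dicts, best first, with "score" (0 to 1); they miss things now and then, are a little off and sometimes report something else, mostly with a low value. They report only what shows in the picture. A call takes as long as a camera call. They do not tell look-alikes from the thing itself.
- models.look_for(target, camera): "box" ([left, top, right, bottom] in pixels, round what is visible of it).
- models.cut_out(target, camera): "pixels" (400x640 bool, what is visible of it) and "box" ([left, top, right, bottom] in pixels, round what is visible of it).
- models.mark_of(target, camera): "at" ([column, row] in pixels: a listed point, or the origin of a listed thing).
The state is a dict: "time_s": time; "qpos": joint angles; "joint_vel": joint speeds; "tau": joint torques, N m; "ee_pos": TCP position; "eef_rot": TCP orientation; "force": force on the tool from outside, world axes, zero at the start; "moment": the same for the moment, N m; "grip_width": finger opening in m.
Only numpy, scipy, OpenCV 4.12 (cv2) and the standard library are available. Lean on these libraries where they do the work, as an engineer would, in place of code of your own. Each camera call takes 0.05 s, during which the arm holds its last target.

TASK

The jar lid with the cobalt-blue knob is next to be painted: lift it by its knob up out of its pocket in the wooden tray and set it down gently, knob up, in the middle of the light-grey banding wheel (do not drop it). Keep the lid level on the way, leave the other two lids in their pockets, and let go.

Things in the scene. Friction and masses are not known exactly. Their poses are not given: they have to be found in the camera images.
- lid_blue_knob (a point): Off-white ceramic jar lid with a cobalt-blue knob, 80 to 170 g: disc 80 mm across, 14 mm thick; upright round knob on its centre, 22 mm across, 34 mm tall. Point: on the knob's axis, 10 mm below its top, 38 mm above the lid's underside; z up the axis. Starts in one of three round pockets (83 mm wide, 14 mm deep, 100 mm apart in a row) of a fixed pale wooden tray, 130 x 330 mm, 22 mm high: discs flush with its top, only knobs stand out.
- lid_green_knob (a point): Jar lid like the first but with a green knob (same sizes, point and axes), in another pocket of the same tray. Stays there.
- lid_brown_knob (a point): Jar lid like the first but with a brown knob (same sizes, point and axes), in another pocket of the same tray. Stays there.
- wheel_top (a point): Centre of the upper face of the banding wheel: a fixed low light-grey metal turntable, its head locked, flat, level and round, 180 mm across, its face 60 mm above the table, marked with dark concentric rings. z up. The other things about (bowl, cup, lidless jar, brush, spoon, plates) stand aside from tray and wheel, none near them taller than 0.25 m.
Things that resemble listed ones, but are neither listed nor needed, are in the scene too. Leave any orange look-alike of the part that bears lid_blue_knob alone.

How it is judged:
On the way:
1. the blue-knobbed lid is lifted clear of its pocket (height (world z) of lid_blue_knob above 0.07 m), for 0.1 s.
At the end, for the whole second after the job is handed in: The blue-knobbed lid lies flat on the banding wheel, knob up (within 10 degrees), its centre within 20 mm of the wheel's centre, released and at rest; the green- and brown-knobbed lids are in their pockets, within 15 mm of where they were (horizontal distance between lid_blue_knob and wheel_top below 0.02 m and z of lid_blue_knob in the frame of wheel_top between 0.033 and 0.043 m and angle between lid_blue_knob's own z axis and vertical below 0.17 rad and linear speed of lid_blue below 0.02 m/s and contact force between the fingers and lid_blue below 0.05 N and distance of each of lid_green_knob, lid_brown_knob from where it was at the start of the episode below 0.015 m); the robot touches nothing.
It fails at once if the blue-knobbed lid is tipped by more than 30 degrees (angle between lid_blue_knob's own z axis and vertical above 0.52 rad).
It fails at once if the lid is dropped: let go over the wheel with its underside more than 20 mm above the wheel's face (horizontal distance between lid_blue_knob and wheel_top below 0.1 m and z of lid_blue_knob in the frame of wheel_top above 0.058 m and contact force between the fingers and lid_blue below 0.02 N).
It fails at once if the green- or brown-knobbed lid is moved by more than 15 mm (distance of any of lid_green_knob, lid_brown_knob from where it was at the start of the episode above 0.015 m).
It also fails if it takes over 42 s, if anything falls off the work surface, if the arm or the gripper's body presses on something with over 40 N, if the wrist force passes 120 N, or if a joint passes its speed limit or range.

## Working session

There is one attempt and no reset: what is moved stays moved. The work goes in short steps, Python scripts to look and compute and a tool call to move; the robot and the scene stay as the last step left them, time stands still between calls to the robot, and variables do not carry over. Pictures are saved under pics/ and viewed, and the job is handed in when it is done.

Besides the shell and the picture viewer there is one more tool, called after "Request:" as name(argument=value, ...) on one line, values as JSON. arm_command: Moves the arm, as the interface text tells. Its arguments: {"type":"object","properties":{"deltas":{"type":"array"},"gripper":{"type":"number"},"force":{"type":"number"}},"required":["deltas"]}

```bash
mkdir -p pics; python3 - <<'E'
from station import ctrl,optics,models
import cv2
print(ctrl.get_obs())
for n in ["scene","top"]:
    im=optics.camera(n); cv2.imwrite(f"pics/{n}0.png",im[:,:,::-1])
    c=optics.get_calibration(n); print(n,c)
    for t in ["lid_blue_knob","lid_green_knob","lid_brown_knob","wheel_top"]:
        print(t,[(r['score'],r['at']) for r in models.mark_of(t,n)][:4])
E
```

```text
{'time_s': 0.0, 'qpos': array([-1.20558965e+00,  3.00454249e-01,  1.52154417e+00,  1.62509318e-05,
        1.32068592e+00, -6.65959016e-02]), 'joint_vel': array([-0.00103615,  0.00087673,  0.00094633, -0.00203359, -0.00155579,
        0.00126036]), 'tau': array([ 6.57914079e-04, -5.31807339e+01, -3.52734125e+01,  7.08531705e-02,
        2.44307349e-02, -1.10035855e-04]), 'ee_pos': array([ 0.23010304, -0.49930728,  0.22391117]), 'eef_rot': array([-1.65181002,  1.56970452,  1.92158118]), 'force': array([ 0.23105275, -0.35900104,  0.2779664 ]), 'moment': array([-0.03684817,  0.04471491, -0.03175871]), 'grip_width': 0.09398883621939454}
scene {'K': array([[516.85543806,   0.        , 327.44715934],
       [  0.        , 516.85543806, 203.49762506],
       [  0.        ,   0.        ,   1.        ]]), 'origin': array([ 1.2945396 , -0.31856264,  0.62620867]), 'orientation': array([-2.16010754,  0.02261713,  1.14118461])}
lid_blue_knob [(0.87, [228.2, 314.8]), (0.84, [226.2, 234.1]), (0.75, [201.7, 192.1])]
lid_green_knob [(0.72, [174.5, 240.2]), (0.29, [398.3, 168.6])]
lid_brown_knob [(0.89, [277.0, 227.4])]
wheel_top [(0.87, [394.6, 168.4])]
top {'K': array([[406.89690699,   0.        , 322.36609113],
       [  0.        , 406.89690699, 203.83435341],
       [  0.        ,   0.        ,   1.        ]]), 'origin': array([0.39599694, 0.00446767, 0.80975319]), 'orientation': array([-2.9611285 ,  0.03534458, -1.55659112])}
lid_blue_knob [(0.96, [436.5, 212.7]), (0.87, [458.8, 120.8]), (0.85, [442.2, 311.1]), (0.58, [385.3, 200.8])]
lid_green_knob [(0.86, [489.0, 231.4]), (0.65, [383.3, 199.9])]
lid_brown_knob [(0.69, [385.4, 199.4])]
wheel_top []
```

View pics/scene0.png

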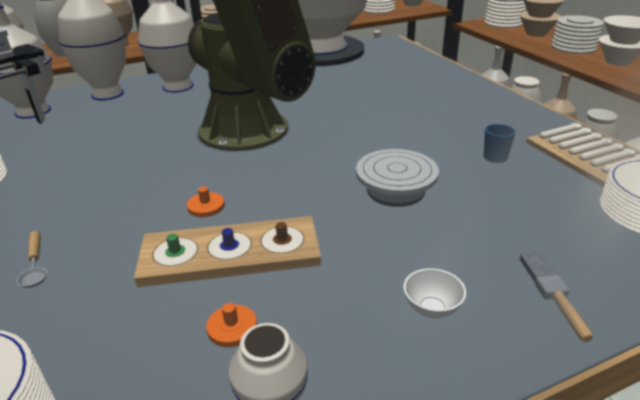

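View pics/top0.png

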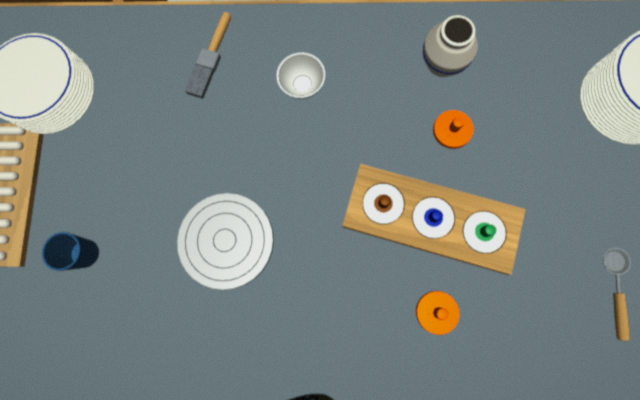

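The top view shows the tray with brown (383,203), blue (433,217) and green (486,231), left to right. The wheel is at (225,240). The orange look-alikes are at (454,128) and (438,313). In the scene view, blue is at (228,240), the oranges at (204,202) and (231,322), and the wheel at (397,170). The blue candidates are those two oranges and the middle lid, and the description picks the middle lid.

```bash
cat > h.py <<'E'
import numpy as np,cv2
from scipy.spatial.transform import Rotation as R
from station import ctrl,optics,models
def ray(n,p,c=None):
    c=c or optics.get_calibration(n)
    d=np.linalg.inv(c['K'])@[p[0],p[1],1]
    d=R.from_euler('xyz',c['orientation']).apply(d); return c['origin'],d/np.linalg.norm(d)
def atz(n,p,z,c=None):
    o,d=ray(n,p,c); return o+d*(z-o[2])/d[2]
def tri(a,b):
    A=np.zeros((3,3));v=np.zeros(3)
    for o,d in (a,b):
        P=np.eye(3)-np.outer(d,d);A+=P;v+=P@o
    x=np.linalg.solve(A,v)
    return x,[np.linalg.norm(np.cross(x-o,d))for o,d in(a,b)]
E
python3 - <<'E'
from h import *
t=cv2.imread("pics/top0.png");s=cv2.imread("pics/scene0.png")
# colour masks
for n,im in(("top",t),("scene",s)):
    i=im.astype(int); m=(i[...,0]-np.maximum(i[...,1],i[...,2])>60)
    m=m.astype(np.uint8); k,l,st,ce=cv2.connectedComponentsWithStats(m)
    print(n,[(st[j].tolist(),ce[j].round(1).tolist()) for j in range(1,k) if st[j,4]>20])
# white wheel/discs via contour
i=t.astype(int); m=((i.min(2)>150)&(i.max(2)-i.min(2)<40)).astype(np.uint8)
m=cv2.morphologyEx(m,cv2.MORPH_CLOSE,np.ones((5,5)))
cs,_=cv2.findContours(m,cv2.RETR_EXTERNAL,cv2.CHAIN_APPROX_NONE)
for c in cs:
    if cv2.contourArea(c)>600:
        e=cv2.fitEllipse(cv2.convexHull(c)); print(np.round(e[0],1),np.round(e[1],1),"z.06",atz("top",e[0],.06).round(4),"z.022",atz("top",e[0],.022).round(4))
print("blue tri",tri(ray("top",(436.5,212.7)),ray("scene",(226.2,234.1))))
print("blue z.046 top",atz("top",(436.5,212.7),.046),"scene",atz("scene",(226.2,234.1),.046))
print("wheel scene",atz("scene",(397,168.4),.06), atz("scene",(394.6,168.4),.06))
a=cv2.resize(t[150:290,330:540],None,fx=3.8,fy=3.8);cv2.imwrite("pics/crop0.png",a)
a=cv2.resize(s[210:285,130:330],None,fx=4,fy=4);cv2.imwrite("pics/crop1.png",a)
E
```

```text
top [([618, 37, 22, 72, 88], [625.1, 75.6]), ([424, 209, 19, 18, 236], [433.3, 217.0])]
scene [([223, 229, 8, 5, 33], [226.6, 231.0]), ([221, 241, 17, 9, 49], [229.4, 245.7]), ([12, 339, 13, 51, 74], [20.4, 361.0])]
[484.1 231.7] [40.  42.7] z.06 [ 0.4831 -0.2631  0.06  ] z.022 [ 0.4875 -0.2767  0.022 ]
[433.  217.4] [39.7 41.7] z.06 [ 0.5086 -0.1716  0.06  ] z.022 [ 0.5143 -0.1806  0.022 ]
[224.5 241. ] [93.6 98.1] z.06 [0.4609 0.214  0.06  ] z.022 [0.4642 0.2247 0.022 ]
[382.9 203.3] [39.6 40.5] z.06 [ 0.5343 -0.08    0.06  ] z.022 [ 0.5413 -0.0843  0.022 ]
[300.4  74.6] [45.4 49.4] z.06 [0.7939 0.0805 0.06  ] z.022 [0.8141 0.0843 0.022 ]
[30.6 85.7] [103.3 124.5] z.06 [0.7721 0.6302 0.06  ] z.022 [0.7911 0.6619 0.022 ]
[677.1  80.9] [120.2 198.9] z.06 [ 0.7777 -0.6452  0.06  ] z.022 [ 0.7971 -0.6781  0.022 ]
[456.   34.4] [38.2 40.3] z.06 [ 0.8795 -0.2301  0.06  ] z.022 [ 0.904 -0.242  0.022]
blue tri (array([ 0.51831527, -0.18157627,  0.05248535]), [np.float64(0.0013779480205137438), np.float64(0.0013779480205137035)])
blue z.046 top [ 0.51973511 -0.18180534  0.046     ] scene [ 0.50878609 -0.18127484  0.046     ]
wheel scene [0.46170816 0.21582326 0.06      ] [0.45935372 0.21117618 0.06      ]
```

View pics/crop0.png

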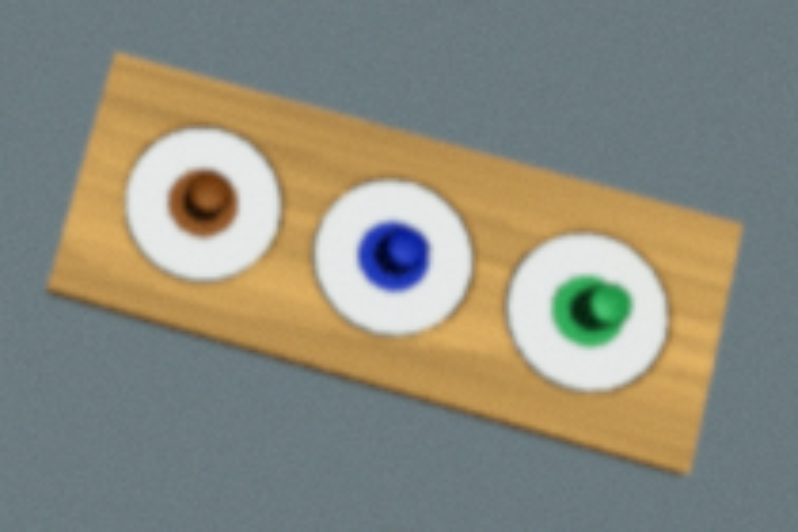

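View pics/crop1.png

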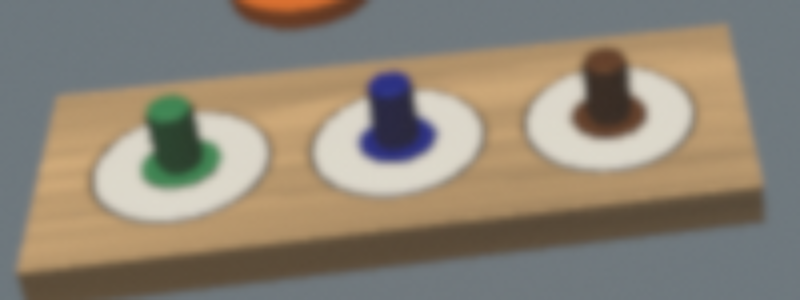

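The close crop confirms that the blue knob is on the middle lid of the tray, at about (433,217) in the top view. The three discs come out 100 mm apart, as specified. Next I'll go above the blue lid with the jaws across the row.

```bash
cat >> h.py <<'E'
def plan(p,ydir):
    o=ctrl.get_obs(); Rc=R.from_euler('xyz',o['eef_rot']); M=Rc.as_matrix()
    x=np.array([0,0,-1.]); best=None
    if ydir is None: y=M[:,1].copy()
    else: y=np.array([ydir[0],ydir[1],0.])
    y[2]=0; y/=np.linalg.norm(y)
    for s in (1,-1):
        T=np.column_stack([x,s*y,np.cross(x,s*y)]); rv=R.from_matrix(M.T@T).as_rotvec()
        if best is None or np.linalg.norm(rv)<np.linalg.norm(best): best=rv
    print("t",o['time_s'],"at",o['ee_pos'].round(4),"axes",M.round(3).tolist(),"grip",o['grip_width'])
    print("translation",(M.T@(np.array(p)-o['ee_pos'])/.025).round(3),"turn",np.degrees(best/1).round(2)/5, "deg")
E
python3 - <<'E'
from h import *
print(atz("top",(436.3,216.3),.056))
plan([.514,-.181,.20],(.963,-.269)); plan([.514,-.181,.20],(.269,.963)); print(ctrl.tip_reach)
E
```

```text
[ 0.5113477  -0.17875765  0.056     ]
t 0.5 at [ 0.2302 -0.4995  0.2244] axes [[-0.0, 0.418, -0.908], [0.0, -0.908, -0.418], [-1.0, -0.0, -0.0]] grip 0.09399689721326407
translation [  0.977  -6.819 -15.643] turn [-9.93 -0.    0.  ] deg
t 0.5 at [ 0.2302 -0.4995  0.2244] axes [[-0.0, 0.418, -0.908], [0.0, -0.908, -0.418], [-1.0, -0.0, -0.0]] grip 0.09399689721326407
translation [  0.977  -6.819 -15.643] turn [8.07 0.   0.  ] deg
0.019
```

Request:
arm_command(deltas=[{"translation": [0.1,-0.57,-1.3],"turn": [-0.83,0,0]},{"translation": [0.2,-1.14,-2.6],"turn": [-1.65,0,0]},{"translation": [0.3,-1.7,-3.9],"turn": [-2.48,0,0]},{"translation": [0.4,-2.27,-5.2],"turn": [-3.3,0,0]},{"translation": [0.5,-2.84,-6.5],"turn": [-4.1,0,0]},{"translation": [0.6,-3.4,-7.8],"turn": [-5,0,0]},{"translation": [0.7,-3.98,-9.1],"turn": [-5.8,0,0]},{"translation": [0.8,-4.55,-10.4],"turn": [-6.6,0,0]},{"translation": [0.9,-5.1,-11.7],"turn": [-7.4,0,0]},{"translation": [0.95,-5.7,-13],"turn": [-8.3,0,0]},{"translation": [0.98,-6.25,-14.3],"turn": [-9.1,0,0]},{"translation": [0.98,-6.82,-15.64],"turn": [-9.93,0,0]}], gripper=60)

```text
time_s: 1.5
ee_pos: [0.5148, -0.1795, 0.1999]
eef_rot: [0.235, 1.571, -1.605]
force: [-0.4, -0.5, 0.1]
grip_width: 0.0598
```

Request:
arm_command(deltas=[{"translation": [0,0,0],"turn": [0,0,0]},{"translation": [0,0,0],"turn": [0,0,0]},{"translation": [0,0,0],"turn": [0,0,0]}])

```text
time_s: 1.75
ee_pos: [0.5136, -0.1813, 0.1998]
eef_rot: [-1.131, 1.57, -2.975]
force: [-0.3, -0.3, -0.4]
grip_width: 0.0599
```

```bash
python3 - <<'E'
from h import *
c=optics.get_calibration("wrist"); im=optics.camera("wrist")[:,:,::-1]; cv2.imwrite("pics/w1.png",im)
print(c)
for t in ["lid_blue_knob"]:
    for r in models.mark_of(t,"wrist")[:4]: print(t,r['score'],r['at'],atz("wrist",r['at'],.046,c).round(4))
i=im.astype(int); m=(i[...,0]-np.maximum(i[...,1],i[...,2])>50).astype(np.uint8)
k,l,st,ce=cv2.connectedComponentsWithStats(m)
print([(st[j].tolist(),ce[j].round(1).tolist()) for j in range(1,k) if st[j,4]>40])
plan([.5135,-.1805,.046],(.963,-.269)); print(ctrl.get_obs()['qpos'])
E
```

```text
{'K': array([[355.72357428,   0.        , 322.09959702],
       [  0.        , 355.72357428, 203.67968846],
       [  0.        ,   0.        ,   1.        ]]), 'origin': array([ 0.53449761, -0.1097296 ,  0.36040012]), 'orientation': array([ 2.88064699e+00,  2.40175892e-04, -2.72697036e-01])}
lid_blue_knob 0.93 [527.9, 187.5] [ 0.695  -0.2261  0.046 ]
lid_blue_knob 0.77 [142.5, 244.4] [ 0.3379 -0.1832  0.046 ]
lid_blue_knob 0.74 [325.5, 196.2] [ 0.5167 -0.1846  0.046 ]
[([305, 170, 37, 37, 863], [323.2, 188.3])]
t 1.85 at [ 0.5133 -0.1819  0.2   ] axes [[-0.0, 0.963, -0.271], [-0.0, -0.271, -0.963], [-1.0, -0.0, 0.0]] grip 0.059906431070972856
translation [ 6.16  -0.008 -0.058] turn [-0.024  0.002  0.   ] deg
[-4.07837480e-01  3.08833420e-01  1.56766271e+00 -1.12739597e-04
  1.26511938e+00 -1.33356064e-01]
```

View pics/w1.png

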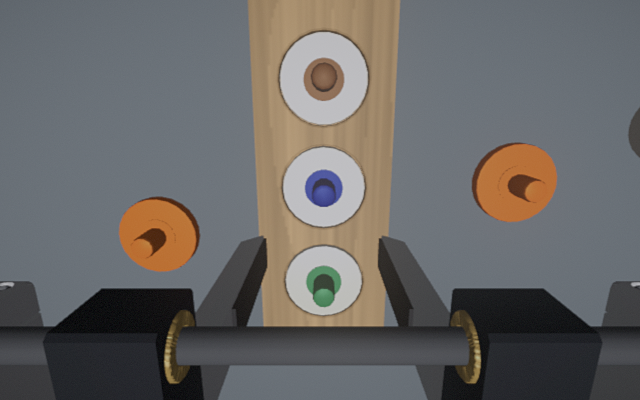

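The wrist view shows the blue knob at (323,190), centred between the jaws at column ~322, with brown above and green below. The oranges are well off to each side. I'll cross-check the position.

```bash
python3 - <<'E'
from h import *
im=cv2.imread("pics/w1.png"); i=im.astype(int)
m=((i.min(2)>150)&(i.max(2)-i.min(2)<40)).astype(np.uint8)
cs,_=cv2.findContours(m,cv2.RETR_EXTERNAL,cv2.CHAIN_APPROX_NONE)
for c in cs:
    if cv2.contourArea(c)>2000:
        e=cv2.fitEllipse(cv2.convexHull(c)); print(np.round(e[0],1),np.round(e[1],1),atz("wrist",e[0],.022).round(4))
print("knobtop",atz("wrist",(323.2,193),.056))
E
```

```text
[323.3 280.1] [68.2 75. ] [ 0.4886 -0.2774  0.022 ]
[323.3 186.5] [78.8 80.7] [ 0.5156 -0.1811  0.022 ]
[323.5  77.8] [87.2 92.2] [ 0.5428 -0.0849  0.022 ]
knobtop [ 0.51584264 -0.17959281  0.056     ]
```

Request:
arm_command(deltas=[{"translation": [0.8,0.06,-0.06],"turn": [0,0,0]},{"translation": [1.6,0.06,-0.06],"turn": [0,0,0]},{"translation": [2.4,0.06,-0.06],"turn": [0,0,0]},{"translation": [3.2,0.06,-0.06],"turn": [0,0,0]},{"translation": [4.0,0.06,-0.06],"turn": [0,0,0]},{"translation": [4.6,0.06,-0.06],"turn": [0,0,0]},{"translation": [5.1,0.06,-0.06],"turn": [0,0,0]},{"translation": [5.5,0.06,-0.06],"turn": [0,0,0]},{"translation": [5.8,0.06,-0.06],"turn": [0,0,0]},{"translation": [6.0,0.06,-0.06],"turn": [0,0,0]},{"translation": [6.14,0.06,-0.06],"turn": [0,0,0]},{"translation": [6.14,0.06,-0.06],"turn": [0,0,0]}])

```text
time_s: 2.85
ee_pos: [0.5156, -0.1801, 0.0462]
eef_rot: [-1.733, 1.57, 2.706]
force: [-0.2, -0.6, 0.2]
grip_width: 0.0601
```

Request:
arm_command(deltas=[{"translation": [0,0,0],"turn": [0,0,0]},{"translation": [0,0,0],"turn": [0,0,0]},{"translation": [0,0,0],"turn": [0,0,0]},{"translation": [0,0,0],"turn": [0,0,0]},{"translation": [0,0,0],"turn": [0,0,0]},{"translation": [0,0,0],"turn": [0,0,0]},{"translation": [0,0,0],"turn": [0,0,0]},{"translation": [0,0,0],"turn": [0,0,0]}], gripper=10, force=30)

```text
time_s: 3.52
ee_pos: [0.5158, -0.18, 0.0466]
eef_rot: [1.456, 1.571, -0.388]
force: [-0.4, 0.8, 0.9]
grip_width: 0.0214
```

The fingers stopped at 21.4 mm, which matches the knob. Lifting now.

Request:
arm_command(deltas=[{"translation": [-0.15,0,0],"turn": [0,0,0]},{"translation": [-0.35,0,0],"turn": [0,0,0]},{"translation": [-0.6,0,0],"turn": [0,0,0]},{"translation": [-0.95,0,0],"turn": [0,0,0]},{"translation": [-1.4,0,0],"turn": [0,0,0]},{"translation": [-1.9,0,0],"turn": [0,0,0]},{"translation": [-2.5,0,0],"turn": [0,0,0]},{"translation": [-3.2,0,0],"turn": [0,0,0]},{"translation": [-3.9,0,0],"turn": [0,0,0]},{"translation": [-4.5,0,0],"turn": [0,0,0]},{"translation": [-4.9,0,0],"turn": [0,0,0]},{"translation": [-5.0,0,0],"turn": [0,0,0]}])

```text
time_s: 4.52
ee_pos: [0.5164, -0.1802, 0.1739]
eef_rot: [1.449, 1.568, -0.394]
force: [0.9, 0.5, -1.5]
grip_width: 0.0214
```

```bash
python3 - <<'E'
from h import *
for n in("scene","wrist"):
    im=optics.camera(n)[:,:,::-1]; cv2.imwrite(f"pics/{n}2.png",im)
plan([.461,.215,.17],None);print(ctrl.get_obs()['qpos'],ctrl.get_obs()['force'])
E
```

```text
t 4.6167 at [ 0.5158 -0.18    0.1719] axes [[0.001, 0.963, -0.269], [-0.0, -0.269, -0.963], [-1.0, 0.001, 0.0]] grip 0.02151476200440988
translation [  0.068  -6.363 -14.627] turn [-0.     0.002 -0.008] deg
[-4.02812627e-01  3.39667721e-01  1.59544276e+00  1.44108199e-05
  1.20569385e+00 -1.30374637e-01] [-0.56544178  0.20846614 -1.5440307 ]
```

View pics/scene2.png

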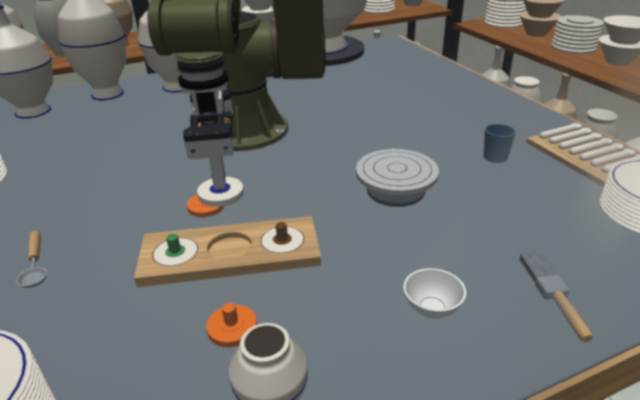

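View pics/wrist2.png

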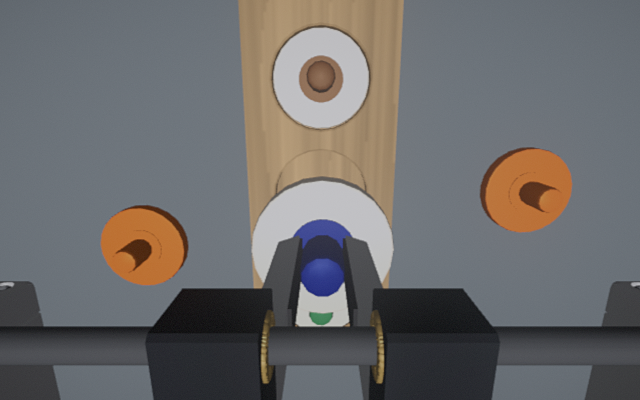

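The lid hangs level from the fingers: disc at (220,190) in the scene view, its pocket empty at (229,247), green and brown still in place. Next is the carry to the wheel.

Request:
arm_command(deltas=[{"translation": [0,-0.05,-0.1],"turn": [0,0,0]},{"translation": [0,-0.15,-0.35],"turn": [0,0,0]},{"translation": [0,-0.3,-0.7],"turn": [0,0,0]},{"translation": [0,-0.52,-1.2],"turn": [0,0,0]},{"translation": [0,-0.78,-1.8],"turn": [0,0,0]},{"translation": [0,-1.09,-2.5],"turn": [0,0,0]},{"translation": [0,-1.44,-3.3],"turn": [0,0,0]},{"translation": [0,-1.79,-4.1],"turn": [0,0,0]},{"translation": [0,-2.14,-4.9],"turn": [0,0,0]},{"translation": [0,-2.48,-5.7],"turn": [0,0,0]},{"translation": [0,-2.83,-6.5],"turn": [0,0,0]},{"translation": [0,-3.18,-7.3],"turn": [0,0,0]}])

```text
time_s: 5.62
ee_pos: [0.4875, 0.0193, 0.1713]
eef_rot: [-1.798, 1.571, 2.643]
force: [-0.0, 1.2, -1.0]
grip_width: 0.0215
```

Request:
arm_command(deltas=[{"translation": [0,-0.35,-0.8],"turn": [0,0,0]},{"translation": [0,-0.7,-1.6],"turn": [0,0,0]},{"translation": [0,-1.04,-2.4],"turn": [0,0,0]},{"translation": [0,-1.39,-3.2],"turn": [0,0,0]},{"translation": [0,-1.74,-4.0],"turn": [0,0,0]},{"translation": [0,-2.09,-4.8],"turn": [0,0,0]},{"translation": [0,-2.39,-5.5],"turn": [0,0,0]},{"translation": [0,-2.66,-6.1],"turn": [0,0,0]},{"translation": [0,-2.88,-6.6],"turn": [0,0,0]},{"translation": [0,-3.05,-7.0],"turn": [0,0,0]},{"translation": [0,-3.14,-7.22],"turn": [0,0,0]},{"translation": [0,-3.18,-7.33],"turn": [0,0,0]}])

```text
time_s: 6.62
ee_pos: [0.4605, 0.216, 0.1713]
eef_rot: [-0.98, 1.571, -2.822]
force: [0.4, 0.4, -1.3]
grip_width: 0.0214
```

```bash
python3 - <<'E'
from h import *
for n in("scene","wrist","top"):
    im=optics.camera(n)[:,:,::-1]; cv2.imwrite(f"pics/{n}3.png",im)
    print(n,[(r['score'],r['at']) for r in models.mark_of("wheel_top",n)])
    for r in models.mark_of("wheel_top",n): print(atz(n,r['at'],.06))
plan([.461,.215,.10],None);o=ctrl.get_obs();print(o['qpos'],o['force'])
E
```

```text
scene [(0.8, [397.5, 167.6])]
[0.4591911  0.21860068 0.06      ]
wrist []
top [(0.78, [225.6, 241.9])]
[0.45918746 0.2118361  0.06      ]
t 7.0667 at [0.4611 0.2147 0.1715] axes [[-0.0, 0.963, -0.27], [-0.0, -0.27, -0.963], [-1.0, -0.0, 0.0]] grip 0.021378392390490098
translation [ 2.858 -0.008 -0.009] turn [0. 0. 0.] deg
[ 3.63786303e-01  2.60049929e-01  1.70094605e+00 -1.82829695e-05
  1.18064809e+00  6.36750782e-01] [-1.0242616   0.47937189 -0.94556811]
```

View pics/scene3.png

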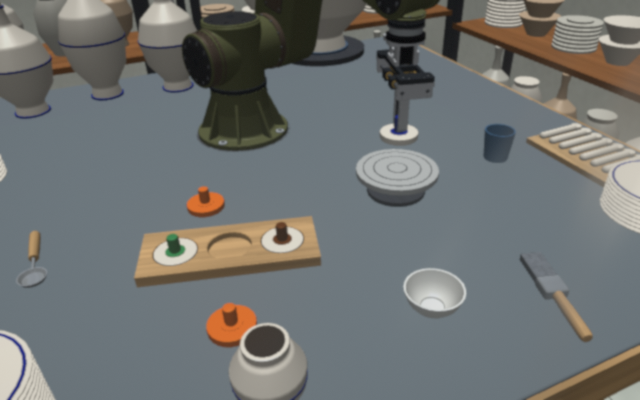

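View pics/wrist3.png

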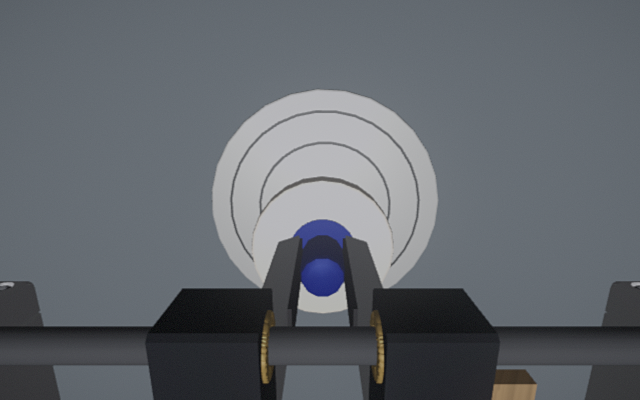

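The lid hangs level at z=0.171 over the wheel. In the wrist view the wheel's rim spans columns 212–438 (centre 325) and the lid is at column 322, so it is within about 2 mm sideways. Contact is expected at TCP z≈0.0985, so I'll go down to just above that and then feel for it.

Request:
arm_command(deltas=[{"translation": [0.15,0,0],"turn": [0,0,0]},{"translation": [0.4,0,0],"turn": [0,0,0]},{"translation": [0.75,0,0],"turn": [0,0,0]},{"translation": [1.1,0,0],"turn": [0,0,0]},{"translation": [1.45,0,0],"turn": [0,0,0]},{"translation": [1.8,0,0],"turn": [0,0,0]},{"translation": [2.1,0,0],"turn": [0,0,0]},{"translation": [2.35,0,0],"turn": [0,0,0]},{"translation": [2.55,0,0],"turn": [0,0,0]},{"translation": [2.68,0,0],"turn": [0,0,0]},{"translation": [2.77,0,0],"turn": [0,0,0]},{"translation": [2.8,0,0],"turn": [0,0,0]}])

```text
time_s: 8.07
ee_pos: [0.4611, 0.215, 0.1012]
eef_rot: [-1.032, 1.571, -2.876]
force: [-0.8, -0.6, -1.3]
grip_width: 0.0214
```

Request:
arm_command(deltas=[{"translation": [0.02,0,0],"turn": [0,0,0]},{"translation": [0.04,0,0],"turn": [0,0,0]},{"translation": [0.06,0,0],"turn": [0,0,0]},{"translation": [0.08,0,0],"turn": [0,0,0]},{"translation": [0.08,0,0],"turn": [0,0,0]},{"translation": [0.08,0,0],"turn": [0,0,0]}])

```text
time_s: 8.57
ee_pos: [0.4611, 0.2151, 0.0995]
eef_rot: [2.323, 1.571, 0.48]
force: [0.1, 0.6, -1.5]
grip_width: 0.0213
```

Request:
arm_command(deltas=[{"translation": [0.01,0,0],"turn": [0,0,0]},{"translation": [0.02,0,0],"turn": [0,0,0]},{"translation": [0.03,0,0],"turn": [0,0,0]},{"translation": [0.03,0,0],"turn": [0,0,0]}])

```text
time_s: 8.9
ee_pos: [0.461, 0.215, 0.0986]
eef_rot: [-1.356, 1.571, 3.084]
force: [-0.7, 0.8, -1.7]
grip_width: 0.0214
```

Request:
arm_command(deltas=[{"translation": [0.02,0,0],"turn": [0,0,0]},{"translation": [0.02,0,0],"turn": [0,0,0]},{"translation": [0.02,0,0],"turn": [0,0,0]}])

```text
time_s: 9.15
ee_pos: [0.4611, 0.2151, 0.0985]
eef_rot: [2.072, 1.571, 0.229]
force: [-2.3, -0.4, 5.6]
grip_width: 0.0215
```

Request:
arm_command(deltas=[{"translation": [0.02,0,0],"turn": [0,0,0]},{"translation": [0.02,0,0],"turn": [0,0,0]},{"translation": [0.02,0,0],"turn": [0,0,0]}])

```text
time_s: 9.4
ee_pos: [0.4611, 0.2151, 0.0985]
eef_rot: [2.139, 1.57, 0.296]
force: [-6.5, -2.7, 11.6]
grip_width: 0.0213
```

The lid is down: Fz rose from -1.7 to +11.6 N at z=0.0985. I'll ease off half a millimetre and release.

Request:
arm_command(deltas=[{"translation": [-0.02,0,0],"turn": [0,0,0]},{"translation": [-0.02,0,0],"turn": [0,0,0]},{"translation": [-0.02,0,0],"turn": [0,0,0]}])

```text
time_s: 9.65
ee_pos: [0.4611, 0.2151, 0.0985]
eef_rot: [2.332, 1.571, 0.489]
force: [-4.2, -1.3, 6.1]
grip_width: 0.0214
```

Request:
arm_command(deltas=[{"translation": [0,0,0],"turn": [0,0,0]},{"translation": [0,0,0],"turn": [0,0,0]},{"translation": [0,0,0],"turn": [0,0,0]},{"translation": [0,0,0],"turn": [0,0,0]},{"translation": [0,0,0],"turn": [0,0,0]},{"translation": [0,0,0],"turn": [0,0,0]}], gripper=50)

```text
time_s: 10.15
ee_pos: [0.4611, 0.2151, 0.0981]
eef_rot: [-0.934, 1.571, -2.777]
force: [-0.6, 0.8, -1.5]
grip_width: 0.0495
```

Request:
arm_command(deltas=[{"translation": [-0.1,0,0],"turn": [0,0,0]},{"translation": [-0.3,0,0],"turn": [0,0,0]},{"translation": [-0.7,0,0],"turn": [0,0,0]},{"translation": [-1.2,0,0],"turn": [0,0,0]},{"translation": [-1.8,0,0],"turn": [0,0,0]},{"translation": [-2.4,0,0],"turn": [0,0,0]},{"translation": [-3,0,0],"turn": [0,0,0]},{"translation": [-3.6,0,0],"turn": [0,0,0]},{"translation": [-4,0,0],"turn": [0,0,0]},{"translation": [-4,0,0],"turn": [0,0,0]},{"translation": [-4,0,0],"turn": [0,0,0]}])

```text
time_s: 11.07
ee_pos: [0.4611, 0.2151, 0.1985]
eef_rot: [2.223, 1.57, 0.379]
force: [-0.0, -0.1, -0.4]
grip_width: 0.0496
```

```bash
python3 - <<'E'
from h import *
for n in("scene","wrist","top"):
    im=optics.camera(n)[:,:,::-1]; cv2.imwrite(f"pics/{n}4.png",im)
    for r in models.mark_of("lid_blue_knob",n): print(n,r['score'],r['at'],atz(n,r['at'],.098).round(4))
print(ctrl.get_obs())
E
```

```text
scene 0.8 [205.9, 193.5] [ 0.4358 -0.1941  0.098 ]
scene 0.76 [228.5, 314.6] [ 0.7636 -0.2408  0.098 ]
scene 0.55 [397.2, 150.4] [0.451  0.2205 0.098 ]
scene 0.5 [282.8, 229.7] [ 0.6104 -0.1025  0.098 ]
wrist 0.56 [325.7, 213.4] [0.4634 0.2115 0.098 ]
top 0.96 [219.7, 235.8] [0.4667 0.2125 0.098 ]
top 0.9 [458.1, 119.8] [ 0.6835 -0.2143  0.098 ]
top 0.69 [443.7, 312.2] [ 0.3422 -0.1751  0.098 ]
{'time_s': 11.3667, 'qpos': array([3.64450614e-01, 2.32772582e-01, 1.67046754e+00, 1.84900904e-05,
       1.23935291e+00, 6.36846807e-01]), 'joint_vel': array([-0.00050453, -0.00313169, -0.00254113, -0.0005366 ,  0.00159005,
        0.00121831]), 'tau': array([ 2.00605529e-03, -4.81758964e+01, -3.41475320e+01,  6.55140588e-02,
       -3.33951158e-02, -8.73327053e-05]), 'ee_pos': array([0.460888  , 0.21500295, 0.19762065]), 'eef_rot': array([-0.95141888,  1.5697958 , -2.79461743]), 'force': array([-0.54230901,  0.03366538,  0.31205345]), 'moment': array([-0.06869932, -0.0156628 ,  0.00942132]), 'grip_width': 0.049918741938949296}
```

View pics/scene4.png

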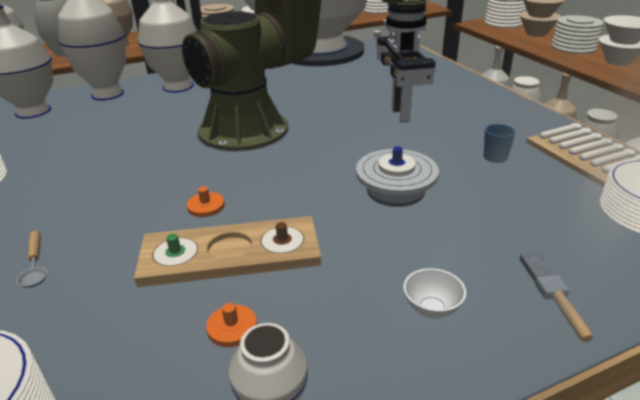

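View pics/wrist4.png

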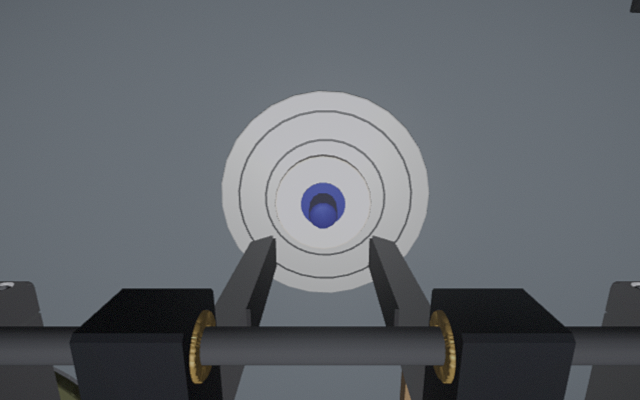

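The lid sits flat with its knob up at (323,205) in the wrist view, roughly concentric with the wheel (rim columns 222–428, rows 91–292). The gripper is clear of it, and green and brown are still in their pockets.

```bash
python3 - <<'E'
from h import *
print("wheel rim L/R/T/B",[atz("wrist",p,.06).round(4) for p in((222,190),(428,190),(325,91),(325,292))])
print("lid disc",[atz("wrist",p,.074).round(4) for p in((275,202),(371,202),(323,155),(323,249))])
ctrl.hand_in()
E
```

```text
wheel rim L/R/T/B [array([0.3806, 0.2447, 0.06  ]), array([0.551 , 0.1972, 0.06  ]), array([0.4875, 0.2991, 0.06  ]), array([0.44  , 0.1273, 0.06  ])]
lid disc [array([0.4241, 0.2253, 0.074 ]), array([0.5005, 0.204 , 0.074 ]), array([0.4727, 0.252 , 0.074 ]), array([0.4512, 0.1746, 0.074 ])]
the job is handed in; nothing more can be done
```

I lifted the blue-knobbed lid by its knob from the middle pocket and carried it level to the banding wheel. I lowered it until the force reading showed contact, let go, pulled back 100 mm, and handed the job in. The robot's clock read about 11.4 s of the 42 s allowed.

- **Position:** in the last wrist picture the lid's centre comes out at about (0.462, 0.213) and the wheel's at about (0.464, 0.213), so they are 2–3 mm apart (limit 20 mm). The lid lies flat with its knob up.
- **Clearance:** the gripper is open and clear of the lid, and the tool force reads near zero. The green and brown lids are still in their pockets, and the orange look-alikes were not touched.
- **Disagreements:** some of the network's blue-knob marks landed on the orange look-alikes, and one landed on the brown knob, so I ignored those. Its marks on the placed knob differ by up to about 16 mm horizontally between cameras. I relied on the rim and disc edges I read from the wrist picture and on the tool position at release, (0.461, 0.215).
- **Set-down:** I pressed slightly more than needed, to about 12 N upward on the tool, before easing off to release.

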